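# Show the module's hidden stud to the bench camera through the swivel mirror

## Robot

A 6-joint arm with a two-finger parallel gripper is mounted at the origin on the work surface. World frame = base frame: x ahead of the robot, y to its left, z up, the work surface at z = 0. Lengths are in m, angles in rad, forces in N, time in s.
With the tool pointing down it reaches from about 0.425 to 0.95 m from the base axis. Payload 3.5 kg.
Tool frame: the origin (TCP) lies at the very end of the fingers, on their centre line; the grasp point (between the pads) lies 19 mm behind it; z points along the fingers, y is the line along which they close (so a half turn about z gives the same grasp; the last joint's range is limited). The gripper opens to 85 mm and grips with 20 to 120 N. Pads are 22 mm wide; open, the fingers measure 114 mm over their backs; the gripper's body (76 mm by 85 mm) begins 54 mm behind the grasp point. The pads swing forward as they close: fully open they stand 13 mm farther back than shut.
Start: joints at [1.023, 0.286, 1.577, -0, 1.279, -0.15], TCP at [0.261, 0.622, 0.231] pointing down, gripper open.
Joint ranges: [-2.77, 2.77], [-0.9, 2.22], [0.21, 2.48], [-1.53, 4.67], [0.24, 2.81], [-2.84, 2.84]. Speed limits (rad/s): [2.79, 2.79, 3.14, 3.14, 3.14, 3.14].

## Interface

Orientations are given as a unit quaternion [x, y, z, w].
In Python, from plant import ctrl, viewer, ticket, probe_bus gives the robot as it stands (ctrl), with the cameras (viewer), the job (ticket) and the readings (probe_bus).
- The arm moves only by the tool nudge_tcp, called after "Call:" as a command line: name --argument value ..., lists and objects as JSON in quotes. Schema: {"type":"object","properties":{"ticks":{"type":"array","items":{"type":"object","properties":{"x":{"type":"number"},"y":{"type":"number"},"z":{"type":"number"},"drx":{"type":"number"},"dry":{"type":"number"},"drz":{"type":"number"},"aperture":{"type":"number"}},"additionalProperties":false,"required":["aperture"]},"minItems":1,"maxItems":10},"clamp_n":{"type":"number"},"only":{"type":"string"},"quiet":{"type":"boolean"},"lines":{"type":"string"}},"required":["ticks"],"additionalProperties":false}. ticks is a list of rows, 1 to 10 of them, each an object with the fields x, y, z (the shift in parts of the range, where 1.0 means 0.75 m), drx, dry, drz (a rotation vector in parts of the range, where 1.0 means pi rad), aperture (the opening from 0.0 (shut) to 1.0 (fully open)); a field left out counts as zero (the opening has to be given); each row is the pose to reach, as a shift and turn from the pose commanded when the call began, along the tool's axes at that moment; what a row does not reach only later rows make up. A row lasts 1/8 s, in which the tool goes at most 0.0625 m and 0.188 rad, less where a joint would pass 70% of its speed; a pose out of reach is approached as far as the arm can. The fingers move at their own pace and stop on an object; clamp_n is the grip in N (left out, the last holds). Time passes only in rows, so rows that do not move let the fingers close. The tool returns the time, the measured TCP pose, the force, the opening and the grip force at its end. only (a regular expression) keeps the lines of the reply that match it, lines (a string "A,B") keeps lines A to B, and quiet returns only ok. Input that does not fit is refused with a message, and nothing moves.
- probe_bus.get_state(): the state, without advancing time (a new reading comes with each control period).
- viewer.read_camera(name): name is "scene" or "top" or "wrist"; returns a dict with "pixels" (400x640x3 uint8, red, green, blue), "camera_matrix" (3x3 intrinsics, pixels), "dist_coeffs" ([k1, k2, p1, p2, k3] as OpenCV has them; the pictures are not rectified), "xyz" and "orientation" of the camera in the world. Camera axes: x right, y down, z forward; pixel columns grow to the right and rows downward; lengths in m; the calibration is good to about 2 mm. A picture is of the moment at which its call begins. There is no depth.
- ticket.sign_off(): hands the job in; it is judged then, once.
The state is a dict: "time": time; "qpos": joint angles; "dq": joint speeds; "joint_efforts": joint torques, N m; "eef_pos": TCP position; "tcp_rot": TCP orientation; "contact_force": force on the tool from outside, world axes, zero at the start; "wrist_torque": the same for the moment, N m; "opening": opening from 0.0 (shut) to 1.0 (fully open); "finger_force": force on a finger pad.
Only numpy, scipy, OpenCV 4.12 (cv2) and the standard library are available. Lean on these libraries where they do the work, as an engineer would, in place of code of your own. Each camera call takes 0.05 s, during which the arm holds its last target. There are 200 camera calls.

## Task

Three amplifier modules stand in a row; take the one whose front panel carries a protruding round brass stud and set it down upright inside the outline on the viewing pad, square to it, with the stud on the mirror's side, and let go of it. Then grip the bar on top of the spring-loaded swivel mirror and turn the mirror until the fixed bench camera sees the stud near the middle of the mirror. The program finishes while still gripping the bar and holding the mirror still at that angle; leave everything else where it is.

Things in the scene. Friction and masses are not known exactly. Their poses are not given: they have to be found in the camera images.
- module: The module to inspect, loose, 0.3 to 0.65 kg: 110 mm wide (own y), 60 mm deep (own x), 80 mm high: steel chassis 35 mm high, an upright 4 mm front panel 80 mm high along its own -x side with a brass stud, and a square can on top (see can). Origin: centre of the underside, z up. It stands in a row with module_b and module_c in any order, about 110 mm apart, panels facing the robot's left.
- stud (a point): Outer end of the brass stud, the marker to be seen: 18 mm across, it sticks 14 mm out of the middle of the panel. The end lies 44 mm from the module's origin along own -x, 58 mm above its underside.
- can (a point): Centre of the top of the dark square can on the module, the place to grip: 36 x 36 mm, from 35 to 75 mm above the module's underside, centred 12 mm from the module's origin along own +x. Grip it across the module's own y; the panel stands 20 mm from its -x side
- pad: Viewing pad, fixed: aluminium slab 90 mm (own x) x 140 mm (own y), 10 mm thick, a thin black outline 70 x 120 mm on it. Origin: centre of its underside; the mirror lies towards its own -x side. A module set right has its axes along the pad's and its origin over the pad's origin.
- station: Mirror station, fixed: aluminium rail 270 x 64 mm, 12 mm thick, carrying the swivel mirror and, 195 mm from it along own +x, a small black camera (55 x 44 x 44 mm, top 90 mm above the table) that looks along own -x at the mirror. Origin: on the mirror's upright swivel axis, at table height; z up.
- lens (a point): Front of the camera's lens, 143.6 mm from the swivel axis along the station's +x, 68 mm above the table, the same height as the middle of the mirror and as the stud when its module stands on the pad.
- mirror: Swivel mirror, turning about its own upright z axis; 64 x 64 mm, black frame, 36 to 100 mm above the table. Origin: on the axis at table height; +x is where its face looks. At rest +x points 0.175 rad anticlockwise (from above) of the station's +x; it turns clockwise up to 1.6 rad. A spring (0.05 N m/rad) swings it back when let go. The right turn, 0.5 to 1.5 rad, depends on the pad's place.
- bar (a point): Centre of the black bar on top of the mirror, part of it: 34 mm long (along the mirror, own y), 10 mm thick (own x, the way the mirror's face looks), 24 mm high, from 108 to 132 mm above the table, on the swivel axis. Grip it across its thickness, from above.
- sight (a point): Where the camera looks by way of the mirror: an imaginary frame on the swivel axis 68 mm above the table whose +x is the camera's line of sight after reflection (it turns twice as fast as the mirror). The stud is in the middle of the mirror when it lies on this x axis.
- module_b: Bystander module, loose, of the same build and size as the module to inspect. Plain panel, no stud. Origin: centre of the underside.
- module_c: Bystander module, loose, of the same build and size as the module to inspect. A flat black strip, 50 x 12 mm, low on its panel, no stud. Origin: centre of the underside.
- jar: Amber jar, 48 mm across, 60 mm high; bystander. Origin: centre of the underside.
- spool: Metal spool standing upright, 52 mm across, 38 mm high; bystander. Origin: centre of the underside.
- driver: Screwdriver, 170 mm long, lying on the mat; bystander.
- tray: Grey parts tray 100 x 150 mm, 25 mm high; bystander. Origin: centre of the underside.
- brush: Brush, 160 mm long, lying on the bench; bystander.

How it is judged:
On the way:
1. the module with the stud stands upright on the viewing pad, within the outline, stud towards the mirror, let go (horizontal distance between module and pad below 0.015 m and z of module in the frame of pad between 0.006 and 0.014 m and angle between module's own z axis and vertical below 0.08 rad and angle between the x axis of module and the x axis of pad, either way round below 0.17 rad and x of stud in the frame of pad below -0.02 m and contact force between the fingers and module below 0.2 N and linear speed of module below 0.03 m/s), for 0.2 s.
At the end, for the whole second after the job is handed in: The studded module stands let go on the pad, centred within 15 mm and square within 0.17 rad, stud towards the mirror; the gripper holds the bar (over 0.5 N) with the mirror still, turned so that the camera's reflected line of sight passes within 35 mm sideways of the stud (all of step 1 and y of stud in the frame of sight between -0.035 and 0.035 m and x of stud in the frame of sight above 0.08 m and angular speed of mirror below 0.1 rad/s and contact force between the fingers and mirror above 0.5 N); the arm keeps its last pose, push and grip.
It fails at once if another module, the jar, the spool, the tray or a tool is moved more than 25 mm (distance of any of module_b, module_c, jar, spool, driver, tray, brush from where it was at the start of the episode above 0.025 m).
It fails at once if the module is tipped over (angle between module's own z axis and vertical above 0.6 rad).
It fails at once if the module is dropped or thrown (contact force between the fingers and module below 0.05 N and linear speed of module above 0.5 m/s).
It also fails if it takes over 56 s, if anything falls off the work surface, if the arm or the gripper's body presses on something with over 40 N, if the wrist force passes 120 N, or if a joint passes its speed limit or range.

## Working session

There is one attempt and no reset: what is moved stays moved. The work goes in short steps, Python scripts to look and compute and a tool call to move; the robot and the scene stay as the last step left them, time stands still between calls to the robot, and variables do not carry over. Pictures are saved under pics/ and viewed, at most 10 in all, crops included, and the job is handed in when it is done.

```bash
ls; mkdir -p pics
```

Create h.py:
```python
import numpy as np, cv2
from scipy.spatial.transform import Rotation as R
from plant import ctrl, viewer, ticket, probe_bus
def cam(n):
    c=viewer.read_camera(n); return c
def save(c,f): cv2.imwrite('pics/'+f,cv2.cvtColor(np.asarray(c['pixels'],np.uint8),cv2.COLOR_RGB2BGR))
def rays(c,uv):
    p=cv2.undistortPoints(np.array(uv,float).reshape(-1,1,2),np.array(c['camera_matrix']),np.array(c['dist_coeffs'])).reshape(-1,2)
    o=np.array(c['orientation']); M=R.from_quat(o).as_matrix() if o.size==4 else o.reshape(3,3)
    return np.array(c['xyz']),np.c_[p,np.ones(len(p))]@M.T
def plane(c,uv,z):
    o,d=rays(c,uv); return o+d*((z-o[2])/d[:,2])[:,None]
def tri(l):  # list of (c,uv)
    A=0;b=0
    for c,uv in l:
        o,d=rays(c,[uv]); d=d[0]/np.linalg.norm(d[0]); P=np.eye(3)-np.outer(d,d); A=A+P; b=b+P@o
    return np.linalg.solve(A,b)
```

Run:
```python
from h import *
for n in ['scene','top','wrist']:
    c=cam(n); save(c,n+'0.png'); np.save('pics/'+n+'0.npy',c,allow_pickle=True); print(n,c['xyz'],c['orientation'])
print(probe_bus.get_state())
```

```text
pics
plant.py
scene [ 1.56447356 -0.0210411   0.86452249] [ 0.63385543  0.62941932 -0.3121344  -0.32346674]
top [0.35194768 0.01268717 1.2874244 ] [ 0.70621305 -0.70323906  0.05572234 -0.06010806]
wrist [0.20191964 0.64649938 0.37319335] [0.82582994 0.54863822 0.07152186 0.10902128]
{'time': 0.15, 'qpos': array([ 1.02296905e+00,  2.87028689e-01,  1.57781159e+00, -1.40379502e-05,
        1.27858594e+00, -1.49999347e-01]), 'dq': array([ 0.00402688, -0.0018737 , -0.0037675 , -0.0004529 , -0.0025507 ,
       -0.00099554]), 'joint_efforts': array([ 1.55336420e-03, -4.06603932e+01, -2.93141466e+01, -1.11468405e-04,
        3.95644907e-03,  6.09633304e-06]), 'eef_pos': array([0.26122085, 0.62186828, 0.23023634]), 'tcp_rot': array([ 1.97602758e-01,  9.80281750e-01, -8.63840296e-04, -3.07112508e-04]), 'contact_force': array([ 0.09900765,  0.10385975, -0.34263555]), 'wrist_torque': array([-0.02462609, -0.07290368, -0.02407088]), 'finger_force': 0.0, 'opening': 0.9971762184326262}
```

View pics/scene0.png

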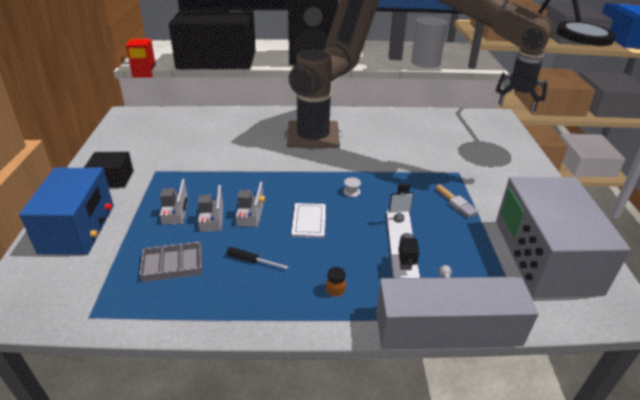

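View pics/top0.png

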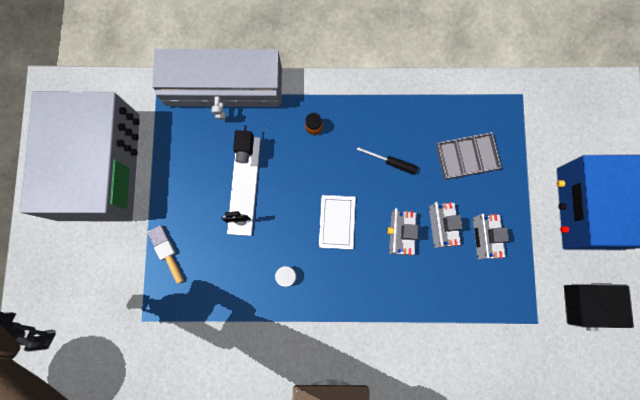

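The scene shows the three modules (studded one nearest the pad, scene (250,205), top (403,232), stud at top (391,231)), the pad at top (338,222), the mirror at top (237,217) and its camera at (243,143). I'll enlarge for measurement.

Run:
```python
from h import *
t=np.load('pics/top0.npy',allow_pickle=True).item(); im=np.array(t['pixels'],np.uint8)
cr=im[120:265,215:425][:,:,::-1]; cv2.imwrite('pics/crop1.png',cv2.resize(cr,None,fx=3.8,fy=3.8,interpolation=cv2.INTER_CUBIC))
g=im.min(2)
for name,(u0,u1,v0,v1) in dict(pad=(310,365,185,255),rail=(222,268,150,245)).items():
    m=np.zeros_like(g); m[v0:v1,u0:u1]=(g[v0:v1,u0:u1]>110)*255
    m=cv2.morphologyEx(m,cv2.MORPH_CLOSE,np.ones((3,3)))
    cs=max(cv2.findContours(m,0,2)[0],key=cv2.contourArea); r=cv2.minAreaRect(cs); b=cv2.boxPoints(r)
    z=.01 if name=='pad' else .012
    P=plane(t,b,z); print(name,b.round(1).tolist(),P.round(4).tolist(),P.mean(0), [np.linalg.norm(P[i]-P[i-1]).round(4) for i in range(4)])
```

```text
pad [[318.0, 247.39999389648438], [320.70001220703125, 194.10000610351562], [355.6000061035156, 195.8000030517578], [352.8999938964844, 249.10000610351562]] [[0.4428, 0.0329, 0.01], [0.5858, 0.0267, 0.01], [0.5813, -0.0672, 0.01], [0.4386, -0.0592, 0.01]] [ 0.51210675 -0.01669767  0.01      ] [np.float64(0.0922), np.float64(0.1431), np.float64(0.0939), np.float64(0.143)]
rail [[226.10000610351562, 233.8000030517578], [234.3000030517578, 147.6999969482422], [259.1000061035156, 150.10000610351562], [250.89999389648438, 236.1999969482422]] [[0.4775, 0.2766, 0.012], [0.7129, 0.263, 0.012], [0.7066, 0.1951, 0.012], [0.4714, 0.2106, 0.012]] [0.59212055 0.23631646 0.012     ] [np.float64(0.0662), np.float64(0.2358), np.float64(0.0682), np.float64(0.2356)]
```

View pics/crop1.png

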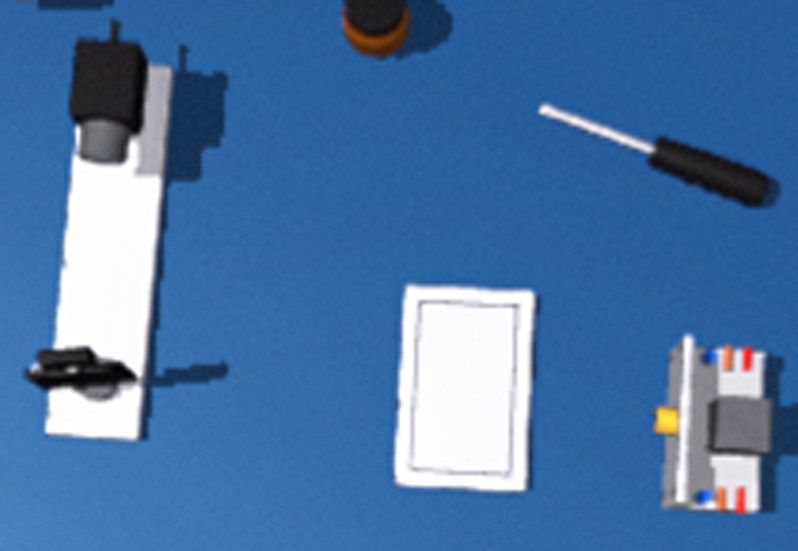

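The crop shows the pad (crop corners ~(406,286)-(526,490)), rail with mirror bar (crop (82,372)), and the studded module (stud tip crop (657,420), panel top edge (688,337)-(683,505), can (740,424)). Now estimate and move the wrist camera over the module.

Add to h.py:
```python
def go(xyz,yaw):
    """shift & rotvec in tool axes to reach TCP xyz, tool y at world angle yaw, pointing down"""
    s=probe_bus.get_state(); M=R.from_quat(s['tcp_rot'])
    y=np.array([np.cos(yaw),np.sin(yaw),0]); z=np.array([0,0,-1.]); x=np.cross(y,z)
    T=R.from_matrix(np.c_[x,y,z]); d=M.inv().apply(np.array(xyz)-s['eef_pos'])
    print('go',np.r_[d,(M.inv()*T).as_rotvec()].round(4).tolist(),'n',np.linalg.norm(d)/.0625)
```

Run:
```python
from h import *
t=np.load('pics/top0.npy',allow_pickle=True).item()
f=lambda l:[(u/3.8+215-.37,v/3.8+120-.37) for u,v in l]
print('stud',plane(t,f([(657,420)]),.058)); print('panel top',plane(t,f([(688,337),(683,505)]),.08)); print('can',plane(t,f([(740,424)]),.075))
print('rail far/near',plane(t,f([(75,67),(172,67),(46,434),(144,440)]),.012))
go([.45,.25,.25],0.3); go([.47,-.15,.27],0)
```

```text
stud [[ 0.48398184 -0.14496955  0.058     ]]
panel top [[ 0.53708906 -0.16367252  0.08      ]
 [ 0.4258715  -0.15811171  0.08      ]]
can [[ 0.4797648  -0.19751768  0.075     ]]
rail far/near [[0.74250072 0.26365992 0.012     ]
 [0.742832   0.19389121 0.012     ]
 [0.47746377 0.27480947 0.012     ]
 [0.47349067 0.20649442 0.012     ]]
go [-0.3181, -0.2697, -0.0194, -0.0018, 0.0005, 0.873] n 6.6801521414656415
go [-0.4915, -0.6308, -0.0387, -0.0018, 0.0008, 1.173] n 12.809501759888942
```

The manual's scale: shifts go in shares of 0.75 m and turns go in shares of pi rad. Converting my numbers, -0.63 m is -0.84, -0.49 m is -0.6533, 0.873 rad is 0.2779.

Call:
nudge_tcp --ticks '[{"x":-0.2133,"y":-0.18,"z":-0.0267,"drz":0.1592,"aperture":1},{"x":-0.424,"y":-0.36,"z":-0.0267,"drz":0.2779,"aperture":1},{"x":-0.424,"y":-0.36,"z":-0.0267,"drz":0.2779,"aperture":1},{"x":-0.424,"y":-0.36,"z":-0.0267,"drz":0.2779,"aperture":1},{"x":-0.424,"y":-0.36,"z":-0.0267,"drz":0.2779,"aperture":1},{"x":-0.6533,"y":-0.84,"z":-0.0533,"drz":0.3724,"aperture":1},{"x":-0.6533,"y":-0.84,"z":-0.0533,"drz":0.3724,"aperture":1},{"x":-0.6533,"y":-0.84,"z":-0.0533,"drz":0.3724,"aperture":1},{"x":-0.6533,"y":-0.84,"z":-0.0533,"drz":0.3724,"aperture":1},{"x":-0.6533,"y":-0.84,"z":-0.0533,"drz":0.3724,"aperture":1}]'

```text
time: 1.4
eef_pos: [0.4441, 0.0328, 0.2624]
tcp_rot: [0.706, 0.708, 0.0, 0.0]
contact_force: [1.3, -0.5, -0.1]
opening: 0.995
finger_force: 0.0
```

Run:
```python
from h import *
go([.47,-.15,.27],0)
```

```text
go [-0.1829, 0.0253, -0.0076, 0.0006, -0.0, 0.0032] n 2.956985590279185
```

Converted, -0.183 m is -0.244, 0.025 m is 0.0333.

Call:
nudge_tcp --ticks '[{"x":-0.244,"y":0.0333,"z":-0.0107,"aperture":1},{"x":-0.244,"y":0.0333,"z":-0.0107,"aperture":1},{"x":-0.244,"y":0.0333,"z":-0.0107,"aperture":1},{"x":-0.244,"y":0.0333,"z":-0.0107,"aperture":1},{"x":-0.244,"y":0.0333,"z":-0.0107,"aperture":1}]'

```text
time: 2.02
eef_pos: [0.4696, -0.1481, 0.2698]
tcp_rot: [0.706, 0.708, 0.0, -0.001]
contact_force: [-0.5, 0.3, -0.3]
opening: 1.003
finger_force: 0.0
```

Run:
```python
from h import *
c=cam('wrist'); save(c,'w1.png'); np.save('pics/w1.npy',c,allow_pickle=True); print(c['xyz'])
```

```text
[ 0.47047899 -0.08370987  0.41300878]
```

View pics/w1.png

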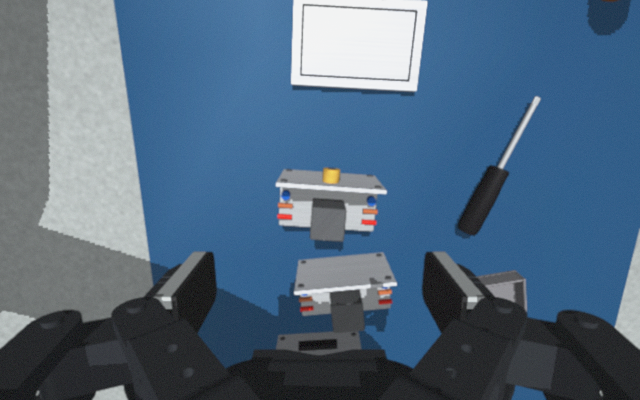

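The wrist view shows pad (292..426, 0..90), studded module with panel top edge (276,182)-(386,191), can near (328,215), stud (331,175). Second wrist position for triangulation.

Converted, -0.09 m is -0.12, -0.06 m is -0.08.

Call:
nudge_tcp --ticks '[{"x":-0.08,"y":0.02,"aperture":1},{"x":-0.12,"y":0.02,"aperture":1},{"x":-0.12,"y":0.02,"aperture":1},{"x":-0.12,"y":0.02,"aperture":1}]'

```text
time: 2.58
eef_pos: [0.4853, -0.2365, 0.2701]
tcp_rot: [0.705, 0.709, 0.0, -0.0]
contact_force: [-0.6, 1.1, 0.2]
opening: 0.998
finger_force: 0.0
```

Run:
```python
from h import *
c=cam('wrist'); np.save('pics/w2.npy',c,allow_pickle=True); print(c['xyz'])
a=np.load('pics/w1.npy',allow_pickle=True).item()
A=np.array(a['pixels'],np.uint8)[160:260,265:395]; 
im=np.array(c['pixels'],np.uint8)
def stud(im):
    m=(im[...,0]>150)&(im[...,2]<90)&(im[...,1]>90); ys,xs=np.nonzero(m); print(xs.min(),xs.max(),ys.min(),ys.max(),len(xs)); return xs.mean(),ys.mean()
s1=stud(np.array(a['pixels'],np.uint8)); s2=stud(im); print(s1,s2,tri([(a,s1),(c,s2)]))
y0=int(s2[1])-15; x0=int(s2[0])-65; print(x0,y0)
B=im[y0:y0+100,x0:x0+130]
cv2.imwrite('pics/crop2.png',cv2.resize(np.vstack([A,B])[:,:,::-1],None,fx=3,fy=3,interpolation=cv2.INTER_CUBIC))
```

```text
[ 0.48590356 -0.17206938  0.4133402 ]
279 390 169 298 249
262 379 79 317 107
(np.float64(337.3333333333333), np.float64(199.9718875502008)) (np.float64(315.196261682243), np.float64(118.70093457943925)) [ 0.4862891  -0.18134424  0.05062502]
250 103
```

View pics/crop2.png

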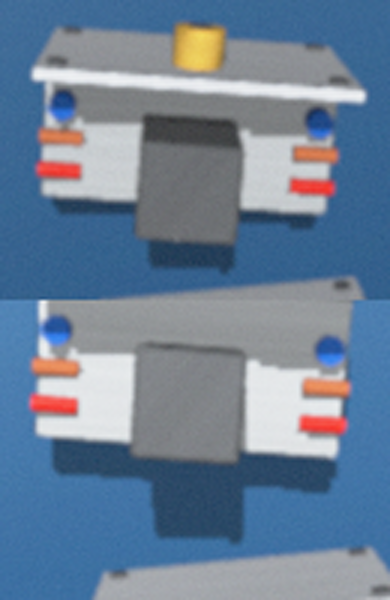

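Run:
```python
from h import *
a=np.load('pics/w1.npy',allow_pickle=True).item();c=np.load('pics/w2.npy',allow_pickle=True).item();t=np.load('pics/top0.npy',allow_pickle=True).item()
fa=lambda p:(p[0]/3-.33+265,p[1]/3-.33+160); fc=lambda p:(p[0]/3-.33+250,(p[1]-300)/3-.33+103)
A=[fa(p) for p in [(140,142),(240,149),(234,242),(136,234)]];B=[fc(p) for p in [(136,344),(244,350),(238,463),(132,457)]]
P=np.array([tri([(a,x),(c,y)]) for x,y in zip(A,B)]); print(P.round(4),P.mean(0)); 
print('plane',plane(a,A,.075).mean(0),plane(c,B,.075).mean(0))
Q=plane(a,[fa((33,78)),fa((364,99))],.08);print('panel',Q, 'yaw', np.arctan2(*(Q[1]-Q[0])[1::-1]))
for q in (P,plane(c,B,.075)):
  d=q[1]-q[0]+q[2]-q[3]; print('can yaw',np.arctan2(d[1],d[0]))
# pad, from w1 and top: outer corners
im=np.array(a['pixels'],np.uint8)
g=im.min(2); m=np.zeros_like(g); m[0:100,270:440]=(g[0:100,270:440]>130)*255
cs=max(cv2.findContours(m,0,2)[0],key=cv2.contourArea); print(cv2.approxPolyDP(cs,6,True).reshape(-1,2).tolist())
# outline corners in w1 (by eye) on z=.01
O=plane(a,[(303.5,5),(418.5,10.5),(412,81),(301.5,76.5)],.01); print('outline',O.round(4),O.mean(0),np.linalg.norm(O[1]-O[0]),np.linalg.norm(O[2]-O[1]))
print(np.arctan2(*(O[1]-O[0])[1::-1]),np.arctan2(*(O[2]-O[3])[1::-1]))
```

```text
[[ 0.4629 -0.1806  0.0768]
 [ 0.4969 -0.1823  0.0792]
 [ 0.4959 -0.219   0.0711]
 [ 0.4608 -0.2176  0.0673]] [ 0.47914308 -0.19986454  0.07359651]
plane [ 0.47899542 -0.19920472  0.075     ] [ 0.47946223 -0.19948801  0.075     ]
panel [[ 0.42754608 -0.15782047  0.08      ]
 [ 0.53713971 -0.1647336   0.08      ]] yaw -0.06299622986195756
can yaw -0.04402536035247131
can yaw -0.05080669851956988
[[293, 0], [291, 84], [416, 90], [426, 0]]
outline [[ 0.4538  0.0206  0.01  ]
 [ 0.5747  0.0154  0.01  ]
 [ 0.5731 -0.0546  0.01  ]
 [ 0.4509 -0.05    0.01  ]] [ 0.51314346 -0.01715179  0.01      ] 0.12101171035613763 0.06996369193506467
-0.04277146698936822 -0.037631315793188694
```

Run:
```python
from h import *
go([.479,-.1995,.12],-.055)
```

```text
go [0.0369, -0.0061, 0.1503, -0.0001, -0.0005, 0.0601] n 2.4784949170081676
```

Converted, 0.15 m is 0.2, 0.12 m is 0.16, 0.06 rad is 0.0191.

Call:
nudge_tcp --ticks '[{"x":0.0493,"y":-0.008,"z":0.08,"drz":0.0191,"aperture":0.6},{"x":0.0493,"y":-0.008,"z":0.16,"drz":0.0191,"aperture":0.6},{"x":0.0493,"y":-0.008,"z":0.2,"drz":0.0191,"aperture":0.6},{"x":0.0493,"y":-0.008,"z":0.2,"drz":0.0191,"aperture":0.6},{"x":0.0493,"y":-0.008,"z":0.2,"drz":0.0191,"aperture":0.6}]' --clamp_n 40

```text
time: 3.25
eef_pos: [0.4803, -0.2013, 0.1224]
tcp_rot: [0.727, 0.687, 0.0, 0.002]
contact_force: [0.4, -0.4, 0.9]
opening: 0.598
finger_force: 0.0
```

Run:
```python
from h import *
go([.479,-.1995,.047],-.055)
c=cam('wrist'); save(c,'w3.png')
```

```text
go [0.0018, -0.0016, 0.0754, 0.0028, 0.0016, -0.0009] n 1.2066280911657052
```

View pics/w3.png

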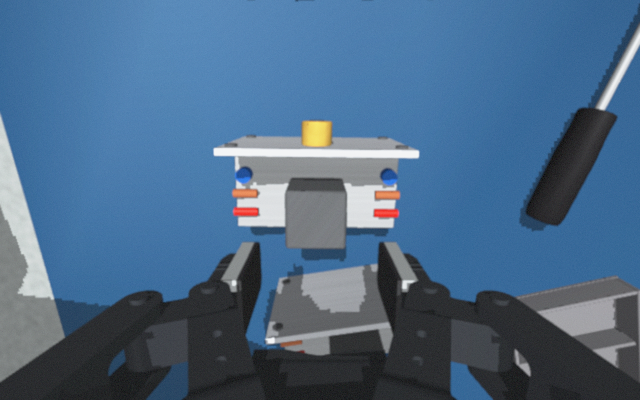

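Fingers (x≈245 and 395) straddle the can (287–347) squarely. Descend and grip.

Converted, 0.075 m is 0.1, 0.04 m is 0.0533.

Call:
nudge_tcp --ticks '[{"x":0.0013,"y":-0.0013,"z":0.0533,"aperture":0.6},{"x":0.0013,"y":-0.0013,"z":0.1,"aperture":0.6},{"x":0.0013,"y":-0.0013,"z":0.1,"aperture":0.6},{"x":0.0013,"y":-0.0013,"z":0.1,"aperture":0},{"x":0.0013,"y":-0.0013,"z":0.1,"aperture":0},{"x":0.0013,"y":-0.0013,"z":0.1,"aperture":0},{"x":0.0013,"y":-0.0013,"z":0.1,"aperture":0}]' --clamp_n 40

```text
time: 4.18
eef_pos: [0.48, -0.2014, 0.0478]
tcp_rot: [0.727, 0.687, 0.0, 0.002]
contact_force: [1.0, -0.9, 7.1]
opening: 0.42
finger_force: 42.3
```

Call:
nudge_tcp --ticks '[{"z":-0.04,"aperture":0},{"z":-0.08,"aperture":0},{"z":-0.1067,"aperture":0},{"z":-0.1067,"aperture":0}]'

```text
time: 4.68
eef_pos: [0.4788, -0.2005, 0.1266]
tcp_rot: [0.727, 0.687, 0.0, 0.002]
contact_force: [-0.4, -0.5, -3.6]
opening: 0.416
finger_force: 41.6
```

Run:
```python
from h import *
go([.5125,-.0289,.125],-.04)
c=cam('wrist'); save(c,'w4.png')
```

```text
go [0.1733, 0.0239, 0.0014, 0.0027, 0.0016, -0.017] n 2.798453124988193
```

View pics/w4.png

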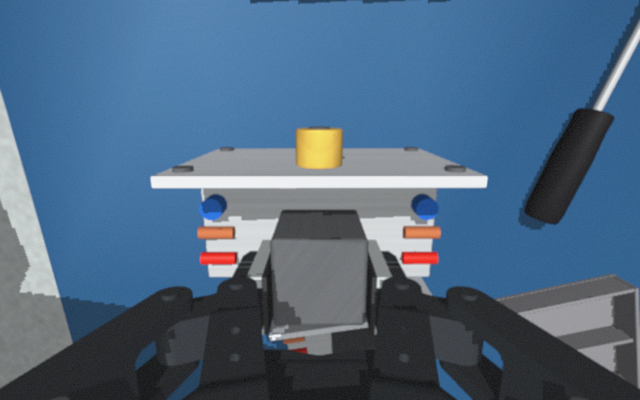

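Module held square between the pads (can 275–365), lifted. Carry to the pad.

Converted, 0.172 m is 0.2293, 0.01 m is 0.0133, -0.01 rad is -0.0032.

Call:
nudge_tcp --ticks '[{"x":0.04,"y":0.0053,"aperture":0},{"x":0.0933,"y":0.0133,"drz":-0.0032,"aperture":0},{"x":0.1467,"y":0.0213,"drz":-0.0054,"aperture":0},{"x":0.2,"y":0.0293,"drz":-0.0054,"aperture":0},{"x":0.2293,"y":0.032,"drz":-0.0054,"aperture":0},{"x":0.2293,"y":0.032,"drz":-0.0054,"aperture":0},{"x":0.2293,"y":0.032,"drz":-0.0054,"aperture":0}]'

```text
time: 5.6
eef_pos: [0.5111, -0.0301, 0.1241]
tcp_rot: [0.721, 0.693, -0.001, -0.001]
contact_force: [-1.2, 0.3, -3.1]
opening: 0.412
finger_force: 41.5
```

Run:
```python
from h import *
go([.5125,-.0304,.0585],-.04)
```

```text
go [-0.0003, 0.0016, 0.0656, -0.0023, 0.0, 0.0001] n 1.0495290569478393
```

Converted, 0.065 m is 0.0867, 0.062 m is 0.0827.

Call:
nudge_tcp --ticks '[{"y":0.002,"z":0.04,"aperture":0},{"y":0.002,"z":0.0667,"aperture":0},{"y":0.002,"z":0.0773,"aperture":0},{"y":0.002,"z":0.0827,"aperture":0},{"y":0.002,"z":0.0867,"aperture":0},{"y":0.002,"z":0.0867,"aperture":0}]'

```text
time: 6.35
eef_pos: [0.5138, -0.03, 0.0608]
tcp_rot: [0.721, 0.693, 0.0, 0.0]
contact_force: [0.4, -0.6, -2.6]
opening: 0.414
finger_force: 41.4
```

Run:
```python
from h import *
go([.5125,-.0304,.0585],-.04)
c=cam('wrist'); save(c,'w5.png'); np.save('pics/w5.npy',c,allow_pickle=True)
```

```text
go [-0.0004, -0.0013, 0.0023, 0.0008, 0.0002, -0.0001] n 0.04282228953994321
```

View pics/w5.png

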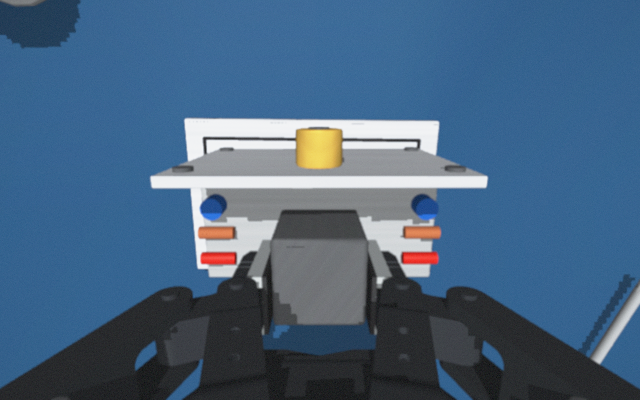

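Outline (205–419 at v=139) encloses the panel foot (≈222–420, v≈150), module ~2–3 mm to the right; nudge and set down, then release.

Converted, 0.003 m is 0.004, -0.0025 m is -0.0033.

Call:
nudge_tcp --ticks '[{"y":-0.0033,"z":0.0013,"aperture":0},{"y":-0.0033,"z":0.004,"aperture":0},{"y":-0.0033,"z":0.004,"aperture":0}]'

```text
time: 6.78
eef_pos: [0.5111, -0.0298, 0.0579]
tcp_rot: [0.721, 0.693, 0.0, 0.0]
contact_force: [-2.7, -0.4, 1.1]
opening: 0.407
finger_force: 42.1
```

Call:
nudge_tcp --ticks '[{"aperture":0.6},{"aperture":0.6},{"aperture":0.6},{"z":-0.04,"aperture":0.6},{"z":-0.0933,"aperture":0.6},{"z":-0.16,"aperture":0.6},{"z":-0.24,"aperture":0.6},{"z":-0.2667,"aperture":0.6},{"z":-0.2667,"aperture":0.6},{"z":-0.2667,"aperture":0.6}]'

```text
time: 8.02
eef_pos: [0.5101, -0.0296, 0.2555]
tcp_rot: [0.721, 0.693, -0.001, -0.001]
contact_force: [-0.1, -0.2, -0.8]
opening: 0.602
finger_force: 0.0
```

Run:
```python
from h import *
for n in ['scene','top','wrist']:
    c=cam(n); np.save('pics/'+n+'6.npy',c,allow_pickle=True)
    if n=='wrist': A=np.array(c['pixels'],np.uint8)
    if n=='top': B=cv2.resize(np.array(c['pixels'],np.uint8)[180:255,215:375],None,fx=4,fy=4,interpolation=2)
    if n=='scene': C=cv2.resize(np.array(c['pixels'],np.uint8)[170:290,280:440],None,fx=4,fy=4)
cv2.imwrite('pics/c6.png',np.vstack([A[:300],B])[:,:,::-1]); print(B.shape)
```

```text
(300, 640, 3)
```

View pics/c6.png

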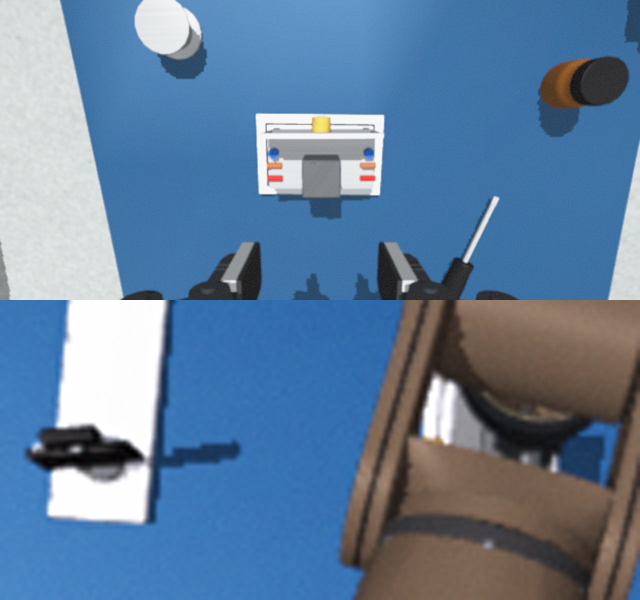

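Module stands square inside the outline (wrist: pad 257–383, can 303–341, stud (321,125)). Now to the mirror.

Run:
```python
from h import *
t=np.load('pics/top0.npy',allow_pickle=True).item()
f=lambda u,v:(u/3.8+215-.37,v/3.8+120-.37)
print('bar',plane(t,[f(67,356)],.132))
go([.50,.22,.27],.13); go([.50,.16,.27],.13)
```

```text
bar [[0.51540168 0.23870642 0.132     ]]
go [0.249, -0.0201, -0.0145, -0.0036, -0.0012, -0.1701] n 4.002972899402841
go [0.189, -0.0177, -0.0146, -0.0036, -0.0012, -0.1701] n 3.0462015904146287
```

Converted, 0.189 m is 0.252, 0.12 m is 0.16, -0.17 rad is -0.0541.

Call:
nudge_tcp --ticks '[{"x":0.08,"y":-0.008,"z":-0.02,"drz":-0.0318,"aperture":0.6},{"x":0.16,"y":-0.016,"z":-0.02,"drz":-0.0541,"aperture":0.6},{"x":0.252,"y":-0.024,"z":-0.02,"drz":-0.0541,"aperture":0.6},{"x":0.252,"y":-0.024,"z":-0.02,"drz":-0.0541,"aperture":0.6},{"x":0.252,"y":-0.024,"z":-0.02,"drz":-0.0541,"aperture":0.6},{"x":0.252,"y":-0.024,"z":-0.02,"drz":-0.0541,"aperture":0.6}]'

```text
time: 8.93
eef_pos: [0.5006, 0.1585, 0.2718]
tcp_rot: [0.66, 0.751, -0.001, -0.0]
contact_force: [-0.1, 0.2, -0.3]
opening: 0.599
finger_force: 0.0
```

Run:
```python
from h import *
c=cam('wrist'); np.save('pics/w7.npy',c,allow_pickle=True); print(c['xyz'])
```

```text
[0.49326052 0.22261156 0.41486365]
```

Call:
nudge_tcp --ticks '[{"x":0.08,"aperture":0.6},{"x":0.0933,"aperture":0.6},{"x":0.0933,"aperture":0.6},{"x":0.0933,"aperture":0.6}]'

```text
time: 9.48
eef_pos: [0.4917, 0.228, 0.2723]
tcp_rot: [0.66, 0.751, -0.0, 0.0]
contact_force: [-0.3, -0.5, 0.2]
opening: 0.6
finger_force: 0.0
```

Run:
```python
from h import *
d=cam('wrist'); np.save('pics/w8.npy',d,allow_pickle=True); print(d['xyz'])
c=np.load('pics/w7.npy',allow_pickle=True).item()
A=np.array(c['pixels'],np.uint8);B=np.array(d['pixels'],np.uint8)
cv2.imwrite('pics/c8.png',cv2.resize(np.vstack([A[50:290,200:500],B[20:260,200:500]]),None,fx=1.25*1.0,fy=1.25,interpolation=2)[:,:,::-1])
```

```text
[0.48426641 0.29201855 0.41535313]
```

View pics/c8.png

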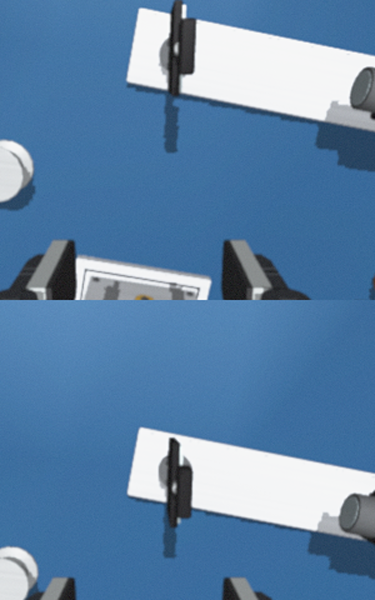

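Run:
```python
from h import *
c=np.load('pics/w7.npy',allow_pickle=True).item();d=np.load('pics/w8.npy',allow_pickle=True).item()
print('bar',tri([(c,(350.7,86.7)),(d,(347.9,173.5))]),plane(c,[(350.7,86.7)],.132),plane(d,[(347.9,173.5)],.132))
for k,(a,b,v0,v1) in ((c,(362,440,50,150)),(d,(362,440,110,230))):
    im=np.array(k['pixels'],np.uint8); g=im[...,0].astype(int)
    T=[];Bm=[]
    for u in range(a,b,2):
        vs=np.nonzero(g[v0:v1,u]>130)[0]+v0; T.append((u,vs.min()));Bm.append((u,vs.max()))
    for L in (T,Bm):
        P=plane(k,L,.012); s=np.polyfit(P[:,0],P[:,1],1); print('edge yaw',np.arctan(s[0]),'y at x=.5',np.polyval(s,.5),np.abs(P[:,1]-np.polyval(s,P[:,0])).max())
    # bar: dark mask near bar
    m=np.zeros(g.shape,np.uint8); uv=(350.7,86.7) if k is c else (347.9,173.5)
    u,v=map(int,uv); m[v-35:v+35,u-25:u+25]=(im[v-35:v+35,u-25:u+25].max(2)<70)*255
    w=m[v,u-25:u+25]; print(''.join('#' if x else '.' for x in w), u-25, m[v-35:v+35,u+3].nonzero()[0][[0,-1]]+v-35)
```

```text
bar [0.51582912 0.24169137 0.12725563] [[0.51565987 0.24140259 0.132     ]] [[0.51510578 0.24249844 0.132     ]]
edge yaw -0.06345943607864436 y at x=.5 0.2741237631304418 0.0005050013746872306
edge yaw -0.06187902240754839 y at x=.5 0.21016851410156673 0.0005438782403143216
..........####....############.................... 325 [ 65 107]
edge yaw -0.06676023487299768 y at x=.5 0.27470728732076916 0.0004772312717796767
edge yaw -0.06414085722942686 y at x=.5 0.2105516739606199 0.0005911207819058462
.............###...############................... 322 [153 193]
```

Run:
```python
from h import *
go([.515,.2415,.107],.111)
```

```text
go [0.0105, 0.0248, 0.1653, -0.0001, 0.0004, 0.0173] n 2.6794190660189328
```

Converted, 0.11 m is 0.1467, 0.09 m is 0.12, 0.017 rad is 0.0054.

Call:
nudge_tcp --ticks '[{"x":0.014,"y":0.0333,"z":0.0533,"drz":0.0054,"aperture":0.5},{"x":0.014,"y":0.0333,"z":0.12,"drz":0.0054,"aperture":0.5},{"x":0.014,"y":0.0333,"z":0.1467,"drz":0.0054,"aperture":0.5},{"x":0.014,"y":0.0333,"z":0.1467,"drz":0.0054,"aperture":0.5},{"x":0.014,"y":0.0333,"z":0.1467,"drz":0.0054,"aperture":0.5}]' --clamp_n 25

```text
time: 10.15
eef_pos: [0.5162, 0.243, 0.1647]
tcp_rot: [0.666, 0.746, 0.002, 0.001]
contact_force: [0.6, 0.5, 0.3]
opening: 0.504
finger_force: 0.0
```

Run:
```python
from h import *
go([.515,.2415,.107],.111)
c=cam('wrist'); save(c,'w9.png')
```

```text
go [-0.0014, -0.0016, 0.0577, 0.0038, -0.0006, 0.0016] n 0.924373819506718
```

View pics/w9.png

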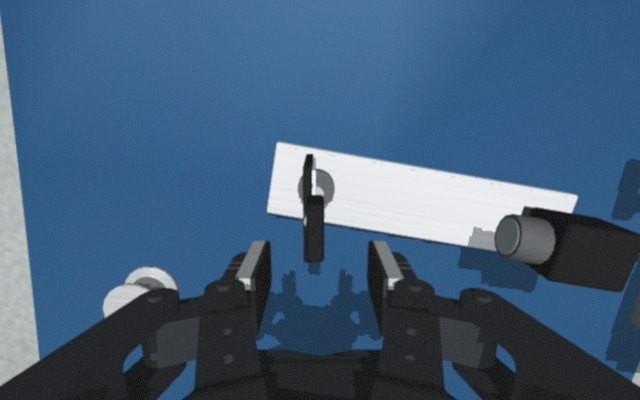

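Bar (304–324, v 195–260) lies between the fingers (268, 372), about 1–2 mm left of centre. Descend and grip gently.

Converted, 0.057 m is 0.076, -0.002 m is -0.0027.

Call:
nudge_tcp --ticks '[{"x":-0.0013,"y":-0.0027,"z":0.04,"aperture":0.5},{"x":-0.0013,"y":-0.0027,"z":0.076,"aperture":0.5},{"x":-0.0013,"y":-0.0027,"z":0.076,"aperture":0.5},{"x":-0.0013,"y":-0.0027,"z":0.076,"aperture":0},{"x":-0.0013,"y":-0.0027,"z":0.076,"aperture":0},{"x":-0.0013,"y":-0.0027,"z":0.076,"aperture":0},{"x":-0.0013,"y":-0.0027,"z":0.076,"aperture":0},{"x":-0.0013,"y":-0.0027,"z":0.076,"aperture":0}]' --clamp_n 25

```text
time: 11.2
eef_pos: [0.514, 0.242, 0.1077]
tcp_rot: [0.666, 0.746, 0.001, 0.001]
contact_force: [-1.5, -0.9, 6.3]
opening: 0.118
finger_force: 24.4
```

Run:
```python
from h import *
go([.515,.2415,.107],-.823)
```

```text
go [-0.0006, 0.0009, 0.0007, 0.0018, -0.0016, 0.9359] n 0.021012616498096104
```

Opening 0.118 ≈ 10 mm: the bar is gripped. Turn.

Converted, 0.935 rad is 0.2976.

Call:
nudge_tcp --ticks '[{"drz":0.0318,"aperture":0},{"drz":0.07,"aperture":0},{"drz":0.1082,"aperture":0},{"drz":0.1464,"aperture":0},{"drz":0.1846,"aperture":0},{"drz":0.2228,"aperture":0},{"drz":0.261,"aperture":0},{"drz":0.2865,"aperture":0},{"drz":0.2976,"aperture":0},{"drz":0.2976,"aperture":0}]' --clamp_n 25

```text
time: 12.45
eef_pos: [0.5143, 0.2422, 0.1077]
tcp_rot: [0.931, 0.366, 0.002, -0.0]
contact_force: [-0.9, -0.3, 4.7]
opening: 0.12
finger_force: 24.4
```

Call:
nudge_tcp --ticks '[{"aperture":0},{"aperture":0},{"aperture":0},{"aperture":0}]'

```text
time: 12.95
eef_pos: [0.5143, 0.2422, 0.1077]
tcp_rot: [0.931, 0.366, 0.002, -0.0]
contact_force: [-0.4, -1.1, 5.1]
opening: 0.114
finger_force: 24.4
```

Run:
```python
from h import *
go([.515,.2415,.107],-.823)
for n in ['top','scene','wrist']:
    c=cam(n); np.save('pics/'+n+'10.npy',c,allow_pickle=True)
    if n=='wrist': save(c,'w10.png')
```

```text
go [0.0, 0.001, 0.0007, 0.001, -0.0034, 0.0009] n 0.019855427123526722
```

View pics/w10.png

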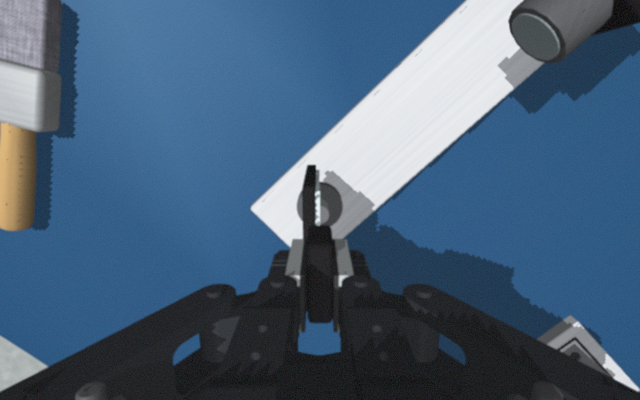

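The mirror frame and bar still line up with the fingers (bar at u≈318, vertical in the picture), so it turned with the tool. The sight tolerance of 35 mm at 0.21 m is well above my errors. Handing in.

Run:
```python
from h import *
s=probe_bus.get_state(); print(s['time'],s['finger_force'],abs(s['dq']).max())
print(ticket.sign_off())
```

```text
13.1 24.37895178794861 0.0013911824215056693
the job is handed in; nothing more can be done
None
```

Handed in at 13.1 s, verdict not shown: the studded module stands let go inside the pad outline, stud towards the mirror, and the gripper holds the bar still (24 N) with the mirror turned 0.935 rad, an angle computed from measured positions and not checked in the bench camera's view; I viewed 12 pictures, over the limit of 10.

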